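Prop open the grinding-wheel chest

ROBOT

A 6-joint arm with a two-finger parallel gripper is mounted at the origin on the work surface. World frame = base frame: x ahead of the robot, y to its left, z up, the work surface at z = 0. Lengths are in m, angles in rad, forces in N, time in s.
With the tool pointing down it reaches from about 0.35 to 0.975 m from the base axis. Payload 4.9 kg.
Tool frame: the origin (TCP) lies midway between the tips of the shut fingers; the grasp point (between the pads) lies 19 mm behind it; z points along the fingers, y is the direction in which the jaws open and shut (so a half turn about z gives the same grasp; the last joint's range is limited). The gripper opens to 85 mm and grips with 20 to 120 N. Pads are 22 mm wide; open, the fingers measure 114 mm over their backs; the gripper's body (76 mm by 85 mm) begins 54 mm behind the grasp point. The pads swing forward as they close: fully open they stand 13 mm farther back than shut.
Start: joints at [-1.36, 0.053, 1.613, -0, 1.476, -0.119], TCP at [0.202, -0.591, 0.231] pointing down, gripper open.
Joint ranges: [-3.01, 3.01], [-1.01, 2.22], [0.06, 2.58], [-1.02, 4.17], [0.09, 2.62], [-3.14, 3.14]. Speed limits (rad/s): [2.57, 2.57, 3.14, 3.14, 3.14, 3.14].

INTERFACE

Orientations are given as a unit quaternion [w, x, y, z].
In Python, from plant import manip, cams gives the robot as it stands.
- The arm moves only by the tool jog_arm, never from a script. Its argument "targets" is a list of rows, each a list of 4 numbers: the shift along the tool's x, y, z in m, then the turn about the tool's z in degrees. A call has 1 to 5 rows; each row is the pose to reach, as a shift and turn from the pose commanded when the call began, along the tool's axes at that moment; what a row does not reach only later rows make up. A row lasts 1/12 s, in which the tool goes at most 41.7 mm and 7.16 degrees, less where a joint would pass 70% of its speed; a pose out of reach is approached as far as the arm can. A call with a gripper value outside its range is refused whole. "fingers" is the opening, from 0 (shut) to 1 (fully open), set as the call begins (left out, the last holds). The fingers move at their own pace and stop on an object; the grip force is fixed at half the most. Time passes only in rows, so rows that repeat a pose let the fingers close. It gives the time, the measured TCP pose, the force and the opening at its end, in the units of the state.
- manip.state(): the state, without advancing time (a new reading comes with each control period).
- cams.grab_frame(name): name is "scene" or "top"; returns the picture (420x560x3 uint8, red, green, blue); there is no depth.
- cams.get_calibration(name): a dict with "camera_matrix" (3x3 intrinsics, pixels), "cam_to_world" (4x4, takes a point from camera to world coordinates). Camera axes: x right, y up, looking along -z (the intrinsics and any distortion apply to the point x, -y, -z); pixel columns grow to the right and rows downward; lengths in m; the calibration is good to about 2 mm. A picture is of the moment at which its call begins. get_calibration takes no time and is no camera call.
- manip.job_done(): hands the job in, once; it reports no verdict.
The state is a dict: "time": time; "joint_pos": joint angles; "joint_vel": joint speeds; "joint_efforts": joint torques, N m; "tool_pos": TCP position; "tool_rot": TCP orientation; "contact_force": force on the tool from outside, world axes, zero at the start; "ft_torque": the same for the moment, N m; "gripper_width": opening from 0.0 (shut) to 1.0 (fully open).
Only numpy, scipy, OpenCV 4.12 (cv2) and the standard library are available. Lean on these libraries where they do the work, as an engineer would, in place of code of your own. Each camera call takes 0.05 s, during which the arm holds its last target. There are 200 camera calls.

TASK

Lift the lid of the grinding-wheel chest wide open, until it stays up by itself, swing the prop rod up under it, then let the lid down and work the rod's pin into the holding hole of the plate on the lid, fully home up to its collar, so that the rod carries the lid. Feel for the hole gently: do not force the pin or the plate, and leave the other things on the bench alone.

Things in the scene. Friction and masses are not known exactly. Their poses are not given: they have to be found in the camera images.
- chest: Green sheet-steel chest fixed on the bench, 240 mm (its x) by 270 mm (its y) by 120 mm high, full of grinding wheels, with a flat lid 8 mm thick. Origin: centre of its underside; x points to the back, away from the robot, y to the left, z up. The lid's hinge runs along x on the left (+y) rim, 120 mm up; the prop rod is on the front (-x) face.
- lid (a joint): Lid angle, rad: 0 shut, grows as the right-hand edge rises, stop at 1.22. Lid 0.8 kg (+-5%). Its stiff, damped hinge holds it only when wide open: above 1.12 rad it stays up, below 0.95 it sinks slowly by itself (0.05 to 0.3 rad/s, faster lower down). Lifting takes 8 to 12 N at the handle, pushing down from wide open 1 to 4 N.
- lid_hinge (a point): Point on the hinge axis, carried by the lid, in the plane in which the prop rod swings (150 mm towards the front from the chest's centre), level with the lid's underside. Axes of the lid: x along the hinge to the back, -y towards the lid's free edge, z out of the lid's upper face.
- lid_handle (a point): Middle of the lid's handle, a round steel bar 10 mm thick and 110 mm long parallel to the hinge, on a post at each end, its axis 40 mm above the lid's upper face (48 mm above its underside), 200 mm from the hinge line along the lid, 30 mm to the front of the chest's middle.
- lid_plate (a point): Middle of the underside of the catch plate, carried by the lid, 170 mm from the hinge line: a steel plate 6 mm thick, 70 mm long along the lid, standing out from the lid's front edge, with one 11 mm square through hole. The plate is clamped in slots, so the hole (and plate) lies up to 9 mm to either side of this point along the lid's y; where is not measured.
- rod (a joint): Prop rod angle, rad: 0 lying level along the chest's front face with its pin end to the left (+y), grows as the pin end rises towards upright, stop at 1.4. The stiff pivot keeps the rod where it is left; moving it takes 2 to 4 N at the grip, 4 to 10 N with the lid resting on its pin. Pin home at about 0.77 to 0.87, more the farther the hole is from the hinge.
- rod_pivot (a point): Pivot of the steel prop rod, on its axis, on a bracket on the chest's front face 111 mm right of the chest's middle, 105 mm up, 150 mm in front of the chest's centre. The rod turns about the chest's x.
- rod_grip (a point): Point to hold on the rod's grip: a round black peg 12 mm thick that stands out of the rod by 52 mm towards the front (-x), 70 mm from the pivot along the rod; this point is 34 mm out from the rod's axis.
- pin_tip (a point): Rounded end of the rod's pin, 193 mm from the pivot. Pin 8 mm thick, 14 mm long, on a collar 19 mm wide. Home: collar against the plate's underside, pin 8 mm out of its top, lid at about 0.75 rad; with the pin end on the plate beside the hole the lid rests on it at about 0.84, and the pin can be slid along until it drops in. Over 12 N between pin or collar and plate spoils them.
- wrench: Loose steel wrench lying before the chest; bystander. Origin at the underside.
- screwdriver: Loose screwdriver; bystander.
- brush: Loose hand brush; bystander.
- spare_wheel: Loose grinding wheel 100 mm wide, 20 mm thick, lying to the right of the chest; bystander.
- oil_bottle: Grey bottle 56 mm wide, 130 mm high, to the left of the chest; bystander.
- jar: Glass jar 60 mm wide, 70 mm high; bystander.
- file: Loose file with a wooden handle, 240 mm long; bystander.

How it is judged:
On the way, in this order (a step that is already met when the one before it is completed fails the run):
1. the lid is lifted wide open (above 1.0 rad) (value of joint lid above 1 rad), for 0.2 s.
2. the prop rod is swung up (above 0.55 rad) under the raised lid (above 0.6 rad) (value of joint rod above 0.55 rad and value of joint lid above 0.6 rad), for 0.1 s.
At the end, for the whole second after the job is handed in: The pin is through the hole of the plate up to its collar (its end at least 11.5 mm above the plate's underside, 14 mm when fully home), lid and rod at rest with the lid standing on the rod at 0.65 to 0.82 rad (z of pin_tip in the frame of lid_hinge between 0.0115 and 0.017 m and y of pin_tip in the frame of lid_hinge between -0.187 and -0.153 m and value of joint lid between 0.65 and 0.82 rad and velocity of joint lid between -0.03 and 0.03 rad/s and velocity of joint rod between -0.03 and 0.03 rad/s); the robot touches nothing.
It fails at once if the rod's pin or collar is forced against the plate (over 12 N) (contact force between rod and lid above 12 N).
It fails at once if another thing on the bench is moved by more than 30 mm (distance of any of wrench, screwdriver, brush, spare_wheel, oil_bottle, jar, file from where it was at the start of the episode above 0.03 m).
It also fails if it takes over 67 s, if anything falls off the work surface, if the arm or the gripper's body presses on something with over 40 N, if the wrist force passes 120 N, or if a joint passes its speed limit or range.

## Working session

There is one attempt and no reset: what is moved stays moved. The work goes in short steps, Python scripts to look and compute and a tool call to move; the robot and the scene stay as the last step left them, time stands still between calls to the robot, and variables do not carry over. Pictures are saved under pics/ and viewed, about 8 in all and at most 12, crops included, and the job is handed in when it is done.

Besides the shell and the picture viewer there is one more tool, called after "Call:" as a command line: name --pt "numbers of a row" for each row, then --argument value for the rest. jog_arm: Moves the arm, as the interface text tells. Its arguments: {"type":"object","properties":{"targets":{"type":"array"},"fingers":{"type":"number"}},"required":["targets"]}

```bash
ls; mkdir -p pics; python3 - <<'E'
from plant import manip,cams
import cv2,numpy as np
for n in("scene","top"):
    cv2.imwrite(f"pics/{n}0.png",cams.grab_frame(n)[:,:,::-1])
    c=cams.get_calibration(n);print(n,np.round(c["camera_matrix"],1).tolist(),np.round(c["cam_to_world"],3).tolist(),[k for k in c])
print(manip.state())
E
```

```text
pics
scene [[537.1, 0.0, 284.4], [0.0, 537.1, 207.6], [0.0, 0.0, 1.0]] [[-0.548, -0.704, 0.453, 1.303], [0.837, -0.453, 0.308, 0.551], [-0.012, 0.547, 0.837, 1.518], [0.0, 0.0, 0.0, 1.0]] ['camera_matrix', 'cam_to_world']
top [[530.3, 0.0, 281.6], [0.0, 530.3, 210.8], [0.0, 0.0, 1.0]] [[0.021, 0.983, -0.183, 0.273], [-1.0, 0.02, -0.008, 0.041], [-0.004, 0.183, 0.983, 1.611], [0.0, 0.0, 0.0, 1.0]] ['camera_matrix', 'cam_to_world']
{'time': 0.1, 'joint_pos': array([-1.36002478e+00,  5.33017841e-02,  1.61415675e+00, -5.63223038e-07,
        1.47603508e+00, -1.18993002e-01]), 'joint_vel': array([ 0.00019996, -0.00234028, -0.001766  , -0.00130727,  0.00050191,
        0.00086782]), 'joint_efforts': array([-5.34399587e-04, -3.94905889e+01, -3.71364284e+01, -1.22368897e-04,
        3.91806301e-03, -2.28465524e-05]), 'tool_pos': array([ 0.20227126, -0.59075805,  0.23017916]), 'tool_rot': array([-9.49465306e-04,  9.86437235e-01,  1.64136158e-01, -4.38815016e-05]), 'contact_force': array([-0.47333363, -0.09990944,  0.03897867]), 'ft_torque': array([-0.05245677, -0.033702  , -0.03467858]), 'gripper_width': 0.9978393724327119}
```

View pics/scene0.png

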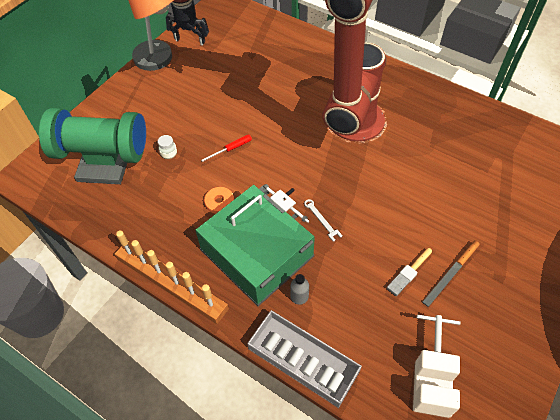

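View pics/top0.png

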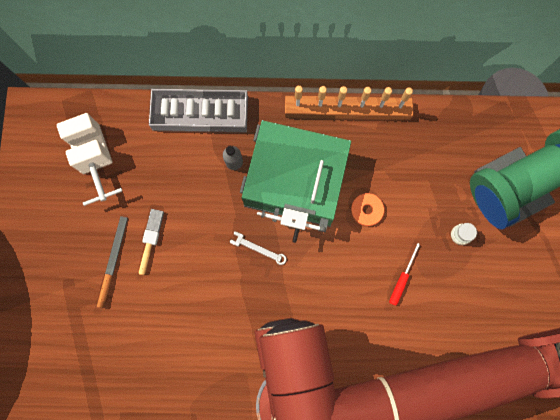

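The pictures show the chest at around (295,172) in top, with the handle bar from (322,162) to (314,200), the plate at (294,217), the wrench at (258,249) and the orange spare wheel at (368,210). Next I measure the chest pose.

```bash
cat > h.py <<'E'
import numpy as np,cv2
from plant import manip,cams
def ray(n,uv):
    c=cams.get_calibration(n);K=c["camera_matrix"];T=c["cam_to_world"]
    d=np.linalg.solve(K,[uv[0],uv[1],1.]);d=T[:3,:3]@(d*[1,-1,-1]);return T[:3,3],d
def onz(n,uv,z):
    o,d=ray(n,uv);return o+d*(z-o[2])/d[2]
def proj(n,p):
    c=cams.get_calibration(n);T=c["cam_to_world"];q=T[:3,:3].T@(np.asarray(p)-T[:3,3]);q=c["camera_matrix"]@(q*[1,-1,-1]);return q[:2]/q[2]
def grab(n,name=None,crop=None,s=1):
    im=cams.grab_frame(n)[:,:,::-1].copy()
    if name:
        j=im
        if crop: j=im[crop[1]:crop[3],crop[0]:crop[2]]
        cv2.imwrite("pics/"+name,cv2.resize(j,None,fx=s,fy=s,interpolation=cv2.INTER_CUBIC))
    return im
E
python3 - <<'E'
from h import *
im=cv2.imread("pics/top0.png");hsv=cv2.cvtColor(im,cv2.COLOR_BGR2HSV)
m=cv2.inRange(hsv,(60,80,40),(90,255,255));m[:112]=0;m[:,:235]=0;m[:,365:]=0;m[240:]=0
c=max(cv2.findContours(m,0,2)[0],key=cv2.contourArea)
print(cv2.approxPolyDP(c,4,True)[:,0].tolist())
w=cv2.inRange(hsv,(0,0,170),(180,60,255));w[:112]=0;w[:,:235]=0;w[:,365:]=0;w[240:]=0
for c in cv2.findContours(w,0,2)[0]:
    if cv2.contourArea(c)>10: print(cv2.boxPoints(cv2.minAreaRect(c)).round(1).tolist())
a=im[105:245,230:370];cv2.imwrite("pics/c0.png",cv2.resize(a,None,fx=5,fy=5,interpolation=cv2.INTER_CUBIC)[:600*1+100][:700])
b=cv2.imread("pics/scene0.png")[170:310,180:350]
cv2.imwrite("pics/c0.png",np.hstack([cv2.resize(a,(400,400),interpolation=2),cv2.resize(b,(400,330),interpolation=2)[:400] if 0 else cv2.copyMakeBorder(cv2.resize(b,(400,330),interpolation=2),0,70,0,0,0)]))
E
```

```text
[[262, 121], [243, 190], [245, 204], [252, 206], [245, 198], [261, 202], [262, 207], [255, 207], [280, 207], [279, 213], [285, 203], [316, 211], [308, 219], [321, 216], [330, 224], [350, 141]]
[[235.0, 232.0], [244.0, 232.0], [244.0, 239.0], [235.0, 239.0]]
[[263.6000061035156, 220.10000610351562], [267.3999938964844, 203.8000030517578], [321.8999938964844, 216.39999389648438], [318.1000061035156, 232.6999969482422]]
[[310.29998779296875, 199.8000030517578], [319.70001220703125, 159.5], [322.8999938964844, 160.1999969482422], [313.6000061035156, 200.60000610351562]]
[[235.0, 112.0], [245.0, 112.0], [245.0, 125.0], [235.0, 125.0]]
```

View pics/c0.png

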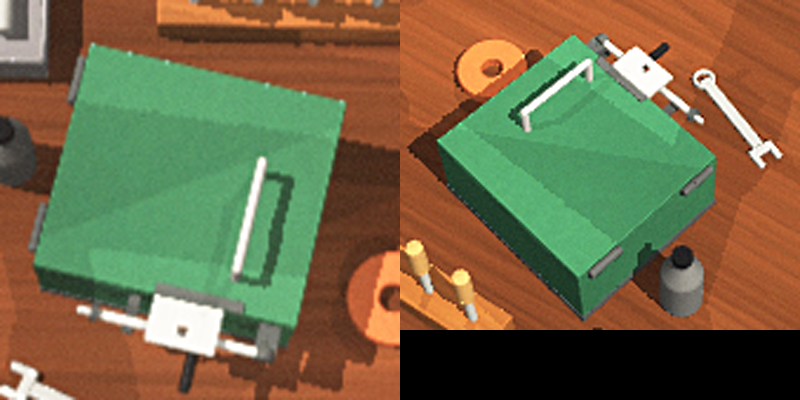

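The crop shows the lid corners at (261.5,120.4), (350.4,140.4) and (243.3,196.7), the handle running (321,160) to (312,200), and the hole at about (293.7,220.5). The black peg shows below the plate.

```bash
python3 - <<'E'
from h import *
BL,BR,FL=[onz("top",p,.128) for p in((261.5,120.4),(350.4,140.4),(243.3,196.7))]
h1,h2=[onz("top",p,.168) for p in((321.3,159.9),(311.9,200.2))]
ang=lambda v:np.degrees(np.arctan2(v[1],v[0]))
print(BL,BR,FL,np.linalg.norm(BL-BR),np.linalg.norm(BL-FL),ang(BL-FL),ang(BL-BR)-90)
print(h1,h2,np.linalg.norm(h1-h2),ang(h1-h2))
yaw=np.radians(np.average([ang(BL-FL),ang(BL-BR)-90,ang(h1-h2)]))
X=np.array([np.cos(yaw),np.sin(yaw),0]);Y=np.array([-X[1],X[0],0])
H=(h1+h2)/2
# handle in chest: x -0.03, y 0.135-0.2
c1=H+.03*X+.065*Y; c2=(BR+FL)/2
print("yaw",np.degrees(yaw),"centre",c1,c2)
# scene check with handle ends
s=lambda x,y:(180+(x-400)*170/400,170+y*140/330)
for p in((526,113),(588,68)):print(onz("scene",s(*p),.168))
hole=onz("top",(293.7,220.5),.126);
for c in(c1,c2):print("hole chest",(hole-c)@X,.135-(hole-c)@Y)
hs=onz("scene",s(646,69),.126)
for c in(c1,c2):print("hole scene",(hs-c)@X,.135-(hs-c)@Y)
E
```

```text
[0.81702222 0.11777108 0.128     ] [ 0.76074065 -0.14305757  0.128     ] [0.5869139 0.1635008 0.128    ] 0.2668317737265069 0.23460827840538398 -11.240020773009014 -12.17658023930295
[ 0.68869954 -0.05599895  0.168     ] [ 0.57226626 -0.03071211  0.168     ] 0.11914752713271436 -12.253142959890967
yaw -11.889914657400977 centre [0.67323133 0.01406895 0.168     ] [0.67382728 0.01022162 0.128     ]
[ 0.68542548 -0.05273385  0.168     ]
[ 0.58664993 -0.02580487  0.168     ]
hole chest -0.14969253564986945 0.1622550060468632
hole chest -0.151068368681333 0.15861299557021213
hole scene -0.14777164141481997 0.15791890928730326
hole scene -0.1491474744462835 0.1542768988106522
```

Call:
jog_arm --pt "0.586 -0.38 -0.03 30.9" --pt "0.586 -0.38 -0.03 30.9" --pt "0.586 -0.38 -0.03 30.9" --pt "0.586 -0.38 -0.03 30.9" --pt "0.586 -0.38 -0.03 30.9" --fingers 1

```text
time: 0.52
tool_pos: [0.3299, -0.428, 0.2396]
tool_rot: [-0.0, 0.994, -0.107, -0.0]
contact_force: [0.1, -1.1, 0.4]
gripper_width: 1.003
```

```bash
cat >> h.py <<'E'
from scipy.spatial.transform import Rotation as R
C=np.array([.674,.0125,0]);yaw=np.radians(-12)
CH=R.from_euler("z",yaw).as_matrix()
def chest(p): return CH.T@(np.asarray(p)-C)
def world(p): return C+CH@np.asarray(p)
def tool():
    s=manip.state();q=s["tool_rot"];return s,R.from_quat([q[1],q[2],q[3],q[0]]).as_matrix()
def to(p): # tool shift to chest point p for TCP
    s,M=tool();return np.round(M.T@(world(p)-s["tool_pos"]),4)
def rep():
    s,M=tool();f=CH.T@s["contact_force"]
    print("t",round(s["time"],2),"tcp chest",chest(s["tool_pos"]).round(4),"F chest",f.round(1),"w",round(s["gripper_width"],3),"toolx",np.degrees(np.arctan2(M[1,0],M[0,0])).round(2))
E
python3 - <<'E'
from h import *
rep();print(to((-.03,-.065,.25)))
E
```

```text
t 0.52 tcp chest [-0.245  -0.5024  0.2396] F chest [ 0.3 -1.   0.4] w 1.003 toolx -12.33
[ 0.2124 -0.4386 -0.0102]
```

Call:
jog_arm --pt "0.212 -0.438 -0.01 0" --pt "0.212 -0.438 -0.01 0" --pt "0.212 -0.438 -0.01 0" --pt "0.212 -0.438 -0.01 0" --pt "0.212 -0.438 -0.01 0"

```text
time: 0.93
tool_pos: [0.4578, -0.2631, 0.2441]
tool_rot: [-0.0, 0.995, -0.105, -0.0]
contact_force: [-0.1, -1.0, 0.1]
gripper_width: 0.997
```

Call:
jog_arm --pt "0.122 -0.25 -0.006 0" --pt "0.122 -0.25 -0.006 0" --pt "0.122 -0.25 -0.006 0" --pt "0.122 -0.25 -0.006 0" --pt "0.122 -0.25 -0.006 0"

```text
time: 1.35
tool_pos: [0.5861, -0.099, 0.2485]
tool_rot: [-0.0, 0.995, -0.104, -0.0]
contact_force: [-0.3, -1.4, 0.3]
gripper_width: 0.998
```

```bash
python3 - <<'E'
from h import *
rep();print(to((-.03,-.065,.25)))
E
```

```text
t 1.35 tcp chest [-0.0628 -0.1273  0.2485] F chest [-0.1 -1.4  0.3] w 0.998 toolx -11.99
[ 0.0328 -0.0623 -0.0015]
```

Call:
jog_arm --pt "0.018 -0.035 0 0" --pt "0.018 -0.035 0 0" --pt "0.018 -0.035 0 0" --pt "0.018 -0.035 0 0"

```text
time: 1.68
tool_pos: [0.61, -0.0706, 0.2482]
tool_rot: [0.0, 0.995, -0.104, -0.001]
contact_force: [-1.0, -0.3, -0.3]
gripper_width: 1.0
```

```bash
python3 - <<'E'
from h import *
rep();print(to((-.03,-.065,.25)))
grab("top","t1.png",(200,90,400,260),4)
p=manip.state()["tool_pos"];print(proj("top",p),proj("scene",p))
E
```

```text
t 1.68 tcp chest [-0.0454 -0.0946  0.2482] F chest [-0.9 -0.5 -0.3] w 1.0 toolx -11.97
[ 0.0154 -0.0295 -0.0018]
[328.94752131 180.42794063] [241.24743775 181.95486855]
```

View pics/t1.png

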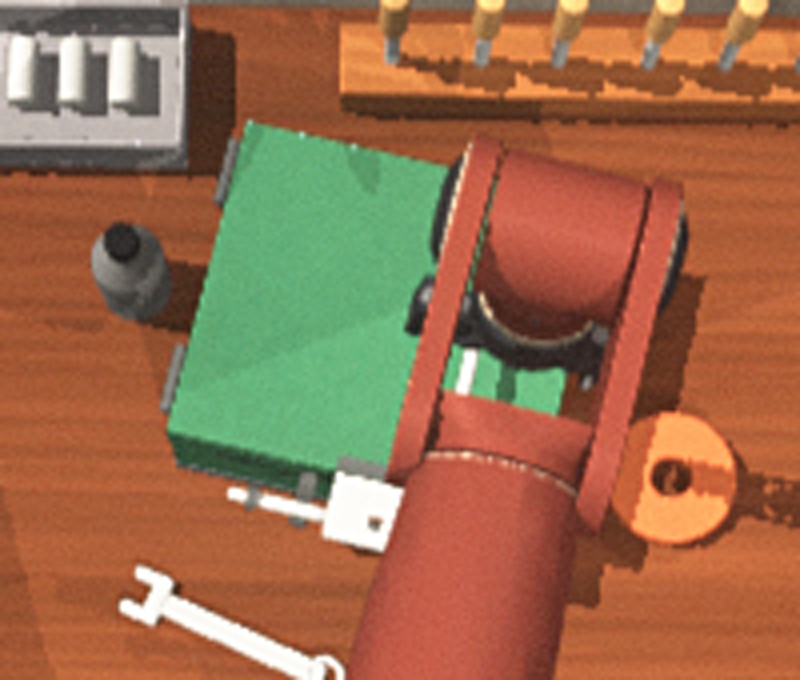

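Call:
jog_arm --pt "0.015 -0.03 0.0 0" --pt "0.015 -0.03 0.03 0" --pt "0.015 -0.03 0.065 0" --pt "0.015 -0.03 0.098 0" --pt "0.015 -0.03 0.098 0"

```text
time: 2.15
tool_pos: [0.6257, -0.0449, 0.1424]
tool_rot: [-0.0, 0.994, -0.106, -0.007]
contact_force: [-0.6, -0.9, -1.8]
gripper_width: 1.0
```

Call:
jog_arm --pt "0 0 0 0" --pt "0 0 0 0" --pt "0 0 0 0" --pt "0 0 0 0" --pt "0 0 0 0" --fingers 0

```text
time: 2.57
tool_pos: [0.6325, -0.0448, 0.1535]
tool_rot: [0.0, 0.995, -0.105, 0.002]
contact_force: [0.2, -0.8, -1.1]
gripper_width: 0.3
```

```bash
python3 - <<'E'
from h import *
rep()
E
```

```text
t 2.57 tcp chest [-0.0287 -0.0646  0.1535] F chest [ 0.4 -0.7 -1.1] w 0.3 toolx -12.02
```

Call:
jog_arm --pt "0 0 0 0" --pt "0 0 0 0" --pt "0 0 0 0" --pt "0 0 0 0" --fingers 0

```text
time: 2.9
tool_pos: [0.6317, -0.0461, 0.1527]
tool_rot: [0.002, 0.994, -0.105, 0.001]
contact_force: [-3.2, -5.5, 3.5]
gripper_width: 0.086
```

```bash
python3 - <<'E'
from h import *
rep()
a=.0+np.arctan2(.048,.2);r=np.hypot(.2,.048)
for t in(.05,.1,.2,.4,.6,.8,1.0,1.1,1.16,1.18,1.2):
    print(t,np.round([r*np.cos(a+t)-.2, -(r*np.sin(a+t)-.048)],4))
E
```

```text
t 2.9 tcp chest [-0.0292 -0.0661  0.1527] F chest [-2.  -6.1  3.5] w 0.086 toolx -12.03
0.05 [-0.0026 -0.0099]
0.1 [-0.0058 -0.0197]
0.2 [-0.0135 -0.0388]
0.4 [-0.0345 -0.0741]
0.6 [-0.062  -0.1045]
0.8 [-0.0951 -0.1289]
1.0 [-0.1323 -0.1462]
1.1 [-0.1521 -0.152 ]
1.16 [-0.1641 -0.1545]
1.18 [-0.1682 -0.1552]
1.2 [-0.1723 -0.1558]
```

```bash
python3 - <<'E'
import numpy as np
a=np.arctan2(.048,.2);r=np.hypot(.2,.048)
P=lambda t:np.array([r*np.cos(a+t),-r*np.sin(a+t)])
ts=np.linspace(0,1.17,26)
for k in range(5):
    print([[0,*(P(t)-P(ts[5*k])).round(4).tolist(),0] for t in ts[5*k+1:5*k+6]])
E
```

```text
[[0, -0.0025, -0.0093, 0], [0, -0.0054, -0.0185, 0], [0, -0.0087, -0.0275, 0], [0, -0.0124, -0.0364, 0], [0, -0.0166, -0.0451, 0]]
[[0, -0.0046, -0.0085, 0], [0, -0.0095, -0.0167, 0], [0, -0.0148, -0.0248, 0], [0, -0.0205, -0.0325, 0], [0, -0.0266, -0.04, 0]]
[[0, -0.0064, -0.0072, 0], [0, -0.0131, -0.0141, 0], [0, -0.0202, -0.0206, 0], [0, -0.0275, -0.0269, 0], [0, -0.0351, -0.0327, 0]]
[[0, -0.0079, -0.0055, 0], [0, -0.016, -0.0107, 0], [0, -0.0244, -0.0154, 0], [0, -0.033, -0.0198, 0], [0, -0.0418, -0.0237, 0]]
[[0, -0.009, -0.0035, 0], [0, -0.0181, -0.0066, 0], [0, -0.0273, -0.0093, 0], [0, -0.0367, -0.0116, 0], [0, -0.0461, -0.0134, 0]]
```

Call:
jog_arm --pt "0 -0.0025 -0.0093 0" --pt "0 -0.0054 -0.0185 0" --pt "0 -0.0087 -0.0275 0" --pt "0 -0.0124 -0.0364 0" --pt "0 -0.0166 -0.0451 0"

```text
time: 3.32
tool_pos: [0.6347, -0.0319, 0.1945]
tool_rot: [0.004, 0.994, -0.105, 0.0]
contact_force: [4.4, -11.3, -8.3]
gripper_width: 0.09
```

Call:
jog_arm --pt "0 -0.0046 -0.0085 0" --pt "0 -0.0095 -0.0167 0" --pt "0 -0.0148 -0.0248 0" --pt "0 -0.0205 -0.0325 0" --pt "0 -0.0266 -0.04 0"

```text
time: 3.73
tool_pos: [0.6402, -0.0072, 0.2356]
tool_rot: [0.005, 0.994, -0.106, 0.0]
contact_force: [1.4, -14.4, -3.2]
gripper_width: 0.093
```

```bash
python3 - <<'E'
from h import *
rep()
E
```

```text
t 3.73 tcp chest [-0.0289 -0.0263  0.2356] F chest [  4.4 -13.8  -3.2] w 0.093 toolx -12.16
```

Call:
jog_arm --pt "0 -0.005 -0.0072 0" --pt "0 -0.0115 -0.0141 0" --pt "0 -0.0185 -0.0206 0" --pt "0 -0.026 -0.0269 0" --pt "0 -0.0335 -0.0327 0"

```text
time: 4.15
tool_pos: [0.6474, 0.0254, 0.2696]
tool_rot: [0.006, 0.994, -0.106, 0.001]
contact_force: [-0.2, -14.1, 1.4]
gripper_width: 0.087
```

Call:
jog_arm --pt "0 -0.0079 -0.0055 0" --pt "0 -0.016 -0.0107 0" --pt "0 -0.0244 -0.0154 0" --pt "0 -0.033 -0.0198 0" --pt "0 -0.0418 -0.0237 0"

```text
time: 4.57
tool_pos: [0.6565, 0.0662, 0.2958]
tool_rot: [0.006, 0.994, -0.107, 0.002]
contact_force: [-3.8, -16.2, 11.3]
gripper_width: 0.087
```

```bash
python3 - <<'E'
from h import *
rep()
E
```

```text
t 4.57 tcp chest [-0.0283  0.0489  0.2958] F chest [ -0.3 -16.7  11.3] w 0.087 toolx -12.23
```

Call:
jog_arm --pt "0 -0.009 -0.005 0" --pt "0 -0.0181 -0.0086 0" --pt "0 -0.0273 -0.0113 0" --pt "0 -0.036 -0.0136 0" --pt "0 -0.045 -0.0154 0"

```text
time: 4.98
tool_pos: [0.6666, 0.1117, 0.3117]
tool_rot: [0.004, 0.994, -0.106, 0.003]
contact_force: [-0.9, -10.8, 7.1]
gripper_width: 0.088
```

Call:
jog_arm --pt "0 0 0 0" --pt "0 0 0 0"

```text
time: 5.15
tool_pos: [0.667, 0.1137, 0.3121]
tool_rot: [0.002, 0.994, -0.105, 0.004]
contact_force: [1.6, -5.6, 8.2]
gripper_width: 0.087
```

```bash
python3 - <<'E'
from h import *
rep()
g=chest(manip.state()["tool_pos"])+[0,0,.019]
print("lid est",np.arctan2(g[2]-.12,.135-g[1])-np.arctan2(.048,.2),np.hypot(g[2]-.12,.135-g[1]))
E
```

```text
t 5.15 tcp chest [-0.0279  0.0975  0.3121] F chest [ 2.7 -5.1  8.2] w 0.087 toolx -12.08
lid est 1.1593929676066304 0.2143586608523099
```

Call:
jog_arm --pt "0 -0.003 0 0" --pt "0 -0.006 0 0" --pt "0 -0.006 0 0"

```text
time: 5.4
tool_pos: [0.668, 0.1184, 0.3128]
tool_rot: [0.003, 0.994, -0.106, 0.004]
contact_force: [-1.0, -7.6, 9.8]
gripper_width: 0.085
```

Call:
jog_arm --pt "0 0 0 0" --pt "0 0 0 0" --pt "0 0 0 0" --pt "0 0 0 0" --fingers 0.35

```text
time: 5.73
tool_pos: [0.6662, 0.1217, 0.307]
tool_rot: [-0.0, 0.995, -0.104, -0.001]
contact_force: [-0.4, 0.7, 0.3]
gripper_width: 0.348
```

```bash
python3 - <<'E'
from h import *
rep()
grab("scene","s2.png",(150,100,400,300),3)
E
```

```text
t 5.73 tcp chest [-0.0304  0.1052  0.307 ] F chest [-0.5  0.6  0.3] w 0.348 toolx -11.98
```

View pics/s2.png

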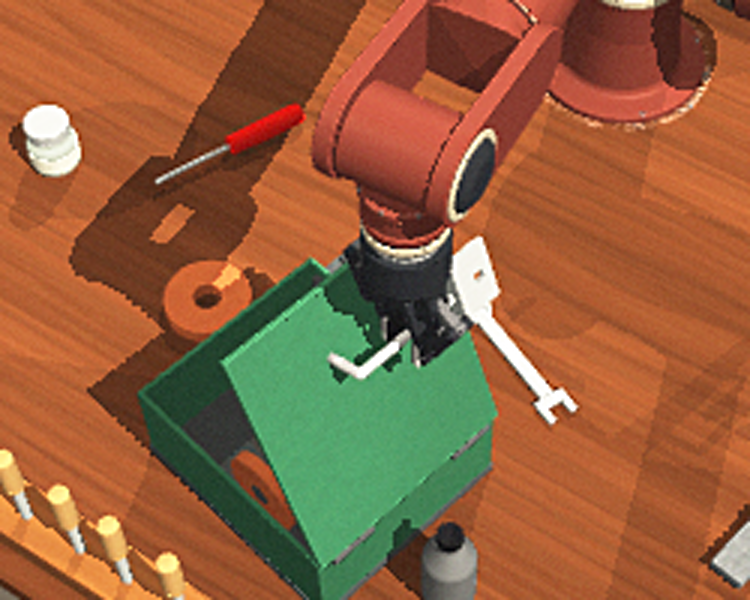

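Call:
jog_arm --pt "0 0 -0.04 0" --pt "0 0 -0.08 0" --pt "-0.02 0 -0.1 0" --pt "-0.06 0 -0.1 0" --pt "-0.1 0 -0.1 0"

```text
time: 6.2
tool_pos: [0.5686, 0.1424, 0.4094]
tool_rot: [-0.0, 0.994, -0.105, 0.001]
contact_force: [-0.4, 0.7, 0.0]
gripper_width: 0.348
```

Call:
jog_arm --pt "-0.04 0 0 0" --pt "-0.058 0.03 0 0" --pt "-0.058 0.07 0 0" --pt "-0.058 0.11 0 0" --pt "-0.058 0.146 0 0" --fingers 0.6

```text
time: 6.62
tool_pos: [0.4804, 0.0106, 0.4077]
tool_rot: [0.0, 0.995, -0.104, 0.0]
contact_force: [0.5, -0.5, 0.1]
gripper_width: 0.598
```

Call:
jog_arm --pt "0 0 0.04 0" --pt "0 0 0.08 0" --pt "0 0 0.12 0" --pt "0 0 0.15 0" --pt "0 0 0.15 0"

```text
time: 7.03
tool_pos: [0.4773, 0.0121, 0.2491]
tool_rot: [-0.0, 0.994, -0.105, -0.007]
contact_force: [-0.7, -0.3, -1.5]
gripper_width: 0.601
```

```bash
python3 - <<'E'
from h import *
rep();print(to((-.188,-.041,.086)))
grab("scene","s3.png",(150,80,400,280),3)
print(proj("scene",world((-.184,-.041,.105))),proj("scene",manip.state()["tool_pos"]))
E
```

```text
t 7.03 tcp chest [-0.1923 -0.0413  0.2491] F chest [-0.6 -0.5 -1.5] w 0.601 toolx -12.01
[ 0.0066 -0.0005  0.163 ]
[288.20526935 192.98796344] [289.41903683 163.23915469]
```

View pics/s3.png

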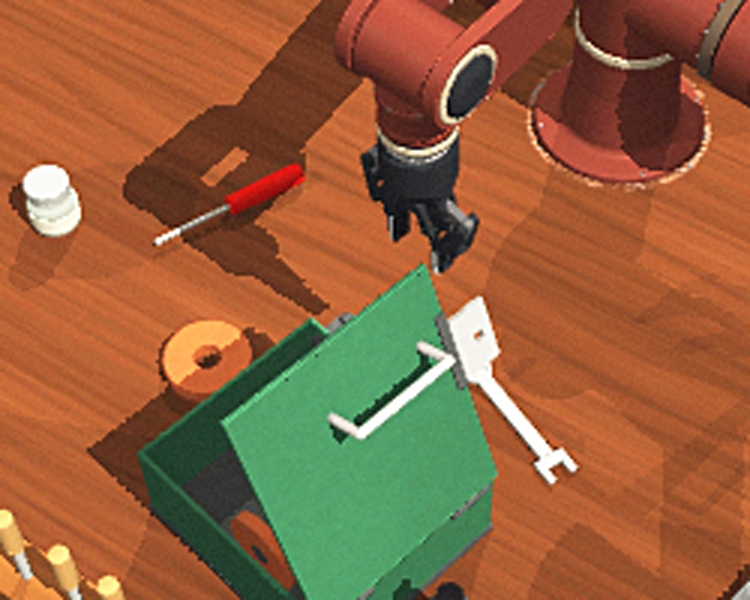

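Call:
jog_arm --pt "0.003 0 0.04 0" --pt "0.003 0 0.08 0" --pt "0.003 0 0.12 0" --pt "0.003 0 0.15 0" --pt "0.003 0 0.163 0"

```text
time: 7.5
tool_pos: [0.4837, 0.0112, 0.0929]
tool_rot: [-0.0, 0.995, -0.104, -0.002]
contact_force: [-0.4, 0.7, -0.4]
gripper_width: 0.602
```

Call:
jog_arm --pt "0 0 0 0" --pt "0 0 0 0"

```text
time: 7.67
tool_pos: [0.4862, 0.0108, 0.097]
tool_rot: [-0.0, 0.995, -0.104, 0.001]
contact_force: [0.2, 0.1, 0.1]
gripper_width: 0.6
```

```bash
python3 - <<'E'
from h import *
rep();print(to((-.188,-.041,.086)))
def onx(n,uv,x):
    o,d=ray(n,uv);o=chest(o);d=CH.T@d;return o+d*(x-o[0])/d[0]
p=onx("scene",(309.7,191.3),-.15);y,z=.135-p[1],p[2]-.12
print(p,np.arctan2(z,y)-.036,np.hypot(y,z))
for q,x in(((150+420/3,80+346/3),-.085),((150+453/3,80+360/3),-.085),((150+361/3,80+433/3),.025)):
    p=onx("scene",q,x);y,z=.135-p[1],p[2]-.12;print(p,np.arctan2(z,y)-np.arctan2(.048,.2),np.hypot(y,z))
E
```

```text
t 7.67 tcp chest [-0.1833 -0.0407  0.097 ] F chest [0.2 0.1 0.1] w 0.6 toolx -11.99
[-0.0047  0.0003  0.011 ]
[-0.15        0.0802935   0.27128887] 1.1878224227582255 0.16087611471854824
[-0.085       0.06651436  0.30421188] 0.9793098022389328 0.1965306544693881
[-0.085       0.10818611  0.32483362] 1.2050857846303653 0.20658121189854425
[0.025      0.10373677 0.3225053 ] 1.1820783071674208 0.20490432998825459
```

Call:
jog_arm --pt "-0.005 0 0.011 0" --pt "-0.005 0 0.011 0" --pt "-0.005 0 0.011 0" --pt "-0.005 0 0.011 0" --pt "-0.005 0 0.011 0" --fingers 0

```text
time: 8.08
tool_pos: [0.4802, 0.0118, 0.0849]
tool_rot: [0.0, 0.995, -0.105, 0.001]
contact_force: [-0.5, 0.8, 0.7]
gripper_width: 0.118
```

Call:
jog_arm --pt "0 0 0 0" --pt "0 0 0 0"

```text
time: 8.25
tool_pos: [0.4802, 0.0118, 0.0845]
tool_rot: [-0.0, 0.995, -0.105, 0.001]
contact_force: [0.2, 0.3, 1.4]
gripper_width: 0.113
```

```bash
python3 - <<'E'
from h import *
rep()
P=lambda t:np.array([-.07*np.cos(t),-.07*np.sin(t)])
ts=np.linspace(0,.8,11)
for k in range(2):
    print([[0,*(P(t)-P(ts[5*k])).round(4).tolist(),0] for t in ts[5*k+1:5*k+6]])
E
```

```text
t 8.25 tcp chest [-0.1894 -0.0409  0.0845] F chest [0.1 0.4 1.4] w 0.113 toolx -12.01
[[0, 0.0002, -0.0056, 0], [0, 0.0009, -0.0112, 0], [0, 0.002, -0.0166, 0], [0, 0.0036, -0.022, 0], [0, 0.0055, -0.0273, 0]]
[[0, 0.0024, -0.0051, 0], [0, 0.0052, -0.0099, 0], [0, 0.0083, -0.0145, 0], [0, 0.0118, -0.0189, 0], [0, 0.0157, -0.023, 0]]
```

Call:
jog_arm --pt "0 0.0002 -0.0056 0" --pt "0 0.0009 -0.0112 0" --pt "0 0.002 -0.0166 0" --pt "0 0.0036 -0.022 0" --pt "0 0.0055 -0.0273 0"

```text
time: 8.67
tool_pos: [0.4789, 0.0066, 0.1113]
tool_rot: [-0.0, 0.995, -0.105, 0.001]
contact_force: [6.5, -0.5, -8.6]
gripper_width: 0.116
```

Call:
jog_arm --pt "0 0.0024 -0.0051 0" --pt "0 0.0052 -0.0099 0" --pt "0 0.0083 -0.0145 0" --pt "0 0.0118 -0.0189 0" --pt "0 0.0157 -0.023 0"

```text
time: 9.08
tool_pos: [0.4758, -0.0073, 0.1349]
tool_rot: [-0.002, 0.995, -0.105, 0.001]
contact_force: [5.4, 5.3, -5.3]
gripper_width: 0.115
```

Call:
jog_arm --pt "0 0 0 0" --pt "0 0 0 0" --pt "0 0 0 0"

```text
time: 9.33
tool_pos: [0.4758, -0.0076, 0.1351]
tool_rot: [-0.002, 0.994, -0.105, 0.001]
contact_force: [3.6, 4.7, -0.3]
gripper_width: 0.114
```

```bash
python3 - <<'E'
from h import *
rep()
c=chest(manip.state()["tool_pos"]);print(np.arccos((c[1]+.111)/.07))
E
```

```text
t 9.33 tcp chest [-0.1897 -0.0608  0.1351] F chest [ 2.5  5.4 -0.3] w 0.114 toolx -12.02
0.771974057229963
```

Call:
jog_arm --pt "0 0 0 0" --pt "0 0 0 0" --pt "0 0 0 0" --pt "0 0 -0.03 0" --pt "0 0 -0.07 0" --fingers 0.4

```text
time: 9.75
tool_pos: [0.4719, -0.0085, 0.2002]
tool_rot: [-0.0, 0.994, -0.105, -0.005]
contact_force: [1.2, -0.2, 0.3]
gripper_width: 0.4
```

Call:
jog_arm --pt "0 0 -0.04 0" --pt "0 0 -0.08 0" --pt "0 0 -0.12 0" --pt "0 0 -0.16 0" --pt "0 0 -0.2 0" --fingers 0

```text
time: 10.17
tool_pos: [0.4745, -0.009, 0.4061]
tool_rot: [0.0, 0.995, -0.105, -0.0]
contact_force: [1.1, 0.8, 0.2]
gripper_width: -0.002
```

Call:
jog_arm --pt "0 -0.04 0 0" --pt "0 -0.08 0 0" --pt "0 -0.12 0 0" --pt "0 -0.16 0 0" --pt "0 -0.2 0 0"

```text
time: 10.58
tool_pos: [0.5167, 0.1883, 0.4042]
tool_rot: [0.0, 0.994, -0.105, -0.0]
contact_force: [0.2, -1.5, -0.5]
gripper_width: 0.003
```

Call:
jog_arm --pt "0.04 0 0 0" --pt "0.08 0 0 0" --pt "0.12 0 0 0" --pt "0.16 0 0 0" --pt "0.16 0 0 0"

```text
time: 11.0
tool_pos: [0.6781, 0.1512, 0.3973]
tool_rot: [0.002, 0.994, -0.106, -0.003]
contact_force: [-0.0, 0.9, -1.6]
gripper_width: -0.004
```

```bash
python3 - <<'E'
from h import *
rep();print(to((-.03,.14,.315)))
grab("scene","s4.png",(150,80,400,280),3)
E
```

```text
t 11.0 tcp chest [-0.0248  0.1365  0.3973] F chest [-0.2  0.9 -1.6] w -0.004 toolx -12.18
[-0.0047 -0.0038  0.0823]
```

View pics/s4.png

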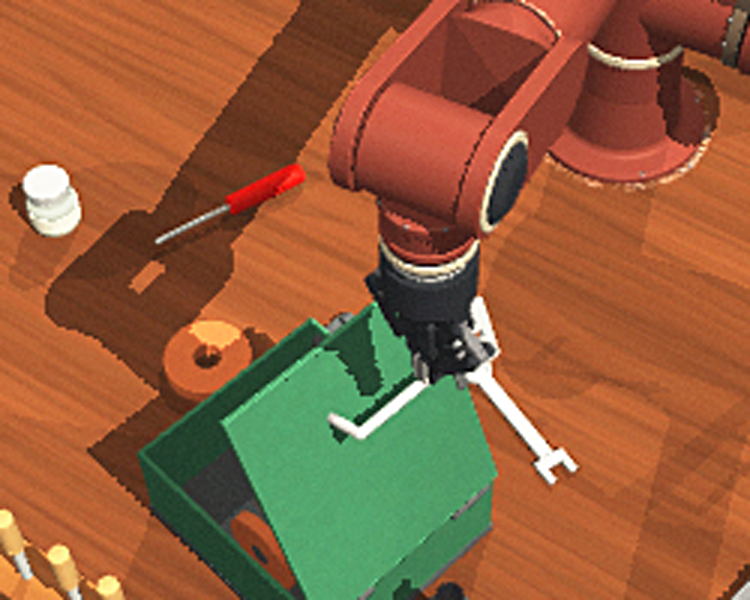

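Call:
jog_arm --pt "0 -0.006 0.03 0" --pt "0 -0.006 0.06 0" --pt "0 -0.006 0.083 0" --pt "0 -0.006 0.083 0"

```text
time: 11.38
tool_pos: [0.6714, 0.1593, 0.3145]
tool_rot: [0.001, 0.995, -0.104, -0.005]
contact_force: [-1.0, 0.5, -2.0]
gripper_width: 0.005
```

Call:
jog_arm --pt "0 0.008 0 0" --pt "0 0.016 0 0" --pt "0 0.024 0 0" --pt "0 0.03 0 0" --pt "0 0.036 0 0"

```text
time: 11.8
tool_pos: [0.6677, 0.1237, 0.3237]
tool_rot: [-0.001, 0.994, -0.105, 0.002]
contact_force: [1.1, 1.4, -0.3]
gripper_width: -0.003
```

```bash
python3 - <<'E'
from h import *
rep()
E
```

```text
t 11.8 tcp chest [-0.0293  0.1074  0.3237] F chest [ 0.8  1.6 -0.3] w -0.003 toolx -12.02
```

Call:
jog_arm --pt "0 -0.03 -0.005 0" --pt "0 -0.035 0.0 0" --pt "0 -0.035 0.02 0" --pt "0 -0.035 0.02 0" --pt "0 -0.035 0.02 0"

```text
time: 12.22
tool_pos: [0.6736, 0.1579, 0.2995]
tool_rot: [0.001, 0.995, -0.105, -0.002]
contact_force: [-1.2, -0.7, -0.0]
gripper_width: -0.002
```

Call:
jog_arm --pt "0 0.01 0 0" --pt "0 0.02 0 0" --pt "0 0.03 0 0" --pt "0 0.036 0 0" --pt "0 0.042 0 0"

```text
time: 12.63
tool_pos: [0.6655, 0.1164, 0.3015]
tool_rot: [-0.0, 0.994, -0.105, 0.0]
contact_force: [0.8, 2.3, -1.8]
gripper_width: 0.002
```

```bash
python3 - <<'E'
from h import *
rep()
E
```

```text
t 12.63 tcp chest [-0.0299  0.0998  0.3015] F chest [ 0.3  2.4 -1.8] w 0.002 toolx -12.05
```

Call:
jog_arm --pt "0 0.007 0.002 0" --pt "0 0.014 0.005 0" --pt "0 0.021 0.008 0" --pt "0 0.028 0.012 0" --pt "0 0.034 0.015 0"

```text
time: 13.05
tool_pos: [0.6583, 0.0831, 0.2856]
tool_rot: [0.0, 0.995, -0.105, -0.0]
contact_force: [1.3, 0.6, 0.4]
gripper_width: -0.001
```

```bash
python3 - <<'E'
from h import *
rep()
im=grab("scene","s5.png",(150,80,400,280),3)
E
```

```text
t 13.05 tcp chest [-0.03    0.0658  0.2856] F chest [1.2 0.8 0.4] w -0.001 toolx -12.02
```

View pics/s5.png

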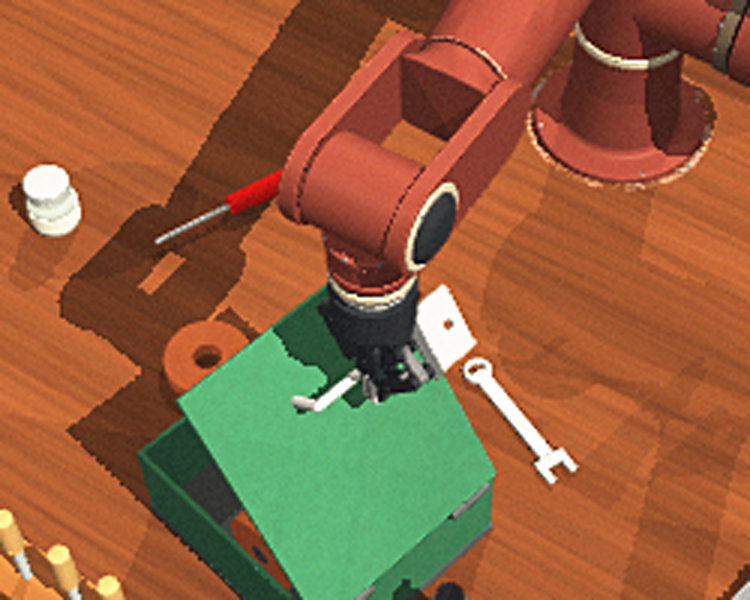

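Image: the lid has come down. The hole is at crop (448,323) and the handle's far end at (317,408).

```bash
cat >> h.py <<'E'
def onx(n,uv,x):
    o,d=ray(n,uv);o=chest(o);d=CH.T@d;return o+d*(x-o[0])/d[0]
def lid(uv,x=-.15,off=.006,d=.162,n="scene"):
    p=onx(n,uv,x);y,z=.135-p[1],p[2]-.12
    return round(np.arctan2(z,y)-np.arctan2(off,d),3),round(np.hypot(y,z),4)
E
python3 - <<'E'
from h import *
print(lid((150+448/3,80+323/3)),lid((150+317/3,80+408/3),.025,.048,.2))
E
```

```text
(np.float64(0.896), np.float64(0.1602)) (np.float64(0.872), np.float64(0.1996))
```

Call:
jog_arm --pt "0 -0.005 -0.04 0" --pt "0 -0.005 -0.08 0" --pt "0 -0.005 -0.12 0" --pt "-0.04 -0.005 -0.125 0" --pt "-0.08 -0.005 -0.125 0"

```text
time: 13.52
tool_pos: [0.5829, 0.105, 0.4148]
tool_rot: [-0.0, 0.994, -0.105, 0.003]
contact_force: [-1.5, 1.1, 0.5]
gripper_width: 0.001
```

Call:
jog_arm --pt "-0.04 0 0 0" --pt "-0.083 0 0 0" --pt "-0.083 0.04 0 0" --pt "-0.083 0.08 0 0" --pt "-0.083 0.12 0 0" --fingers 0.45

```text
time: 13.93
tool_pos: [0.4739, 0.0052, 0.4111]
tool_rot: [0.0, 0.995, -0.103, 0.0]
contact_force: [0.7, 0.1, -0.6]
gripper_width: 0.454
```

Call:
jog_arm --pt "0 0.012 0 0" --pt "0 0.012 0 0" --pt "0 0.012 0 0"

```text
time: 14.18
tool_pos: [0.4725, -0.0069, 0.4109]
tool_rot: [-0.0, 0.994, -0.105, -0.0]
contact_force: [-0.7, 0.6, 0.2]
gripper_width: 0.442
```

```bash
python3 - <<'E'
from h import *
rep();print(to((-.193,-.061,.135)))
im=grab("scene","s6.png",(230,130,380,250),5)
E
```

```text
t 14.18 tcp chest [-0.1931 -0.0608  0.4109] F chest [-0.8  0.4  0.2] w 0.442 toolx -12.11
[1.000e-04 2.000e-04 2.759e-01]
```

View pics/s6.png

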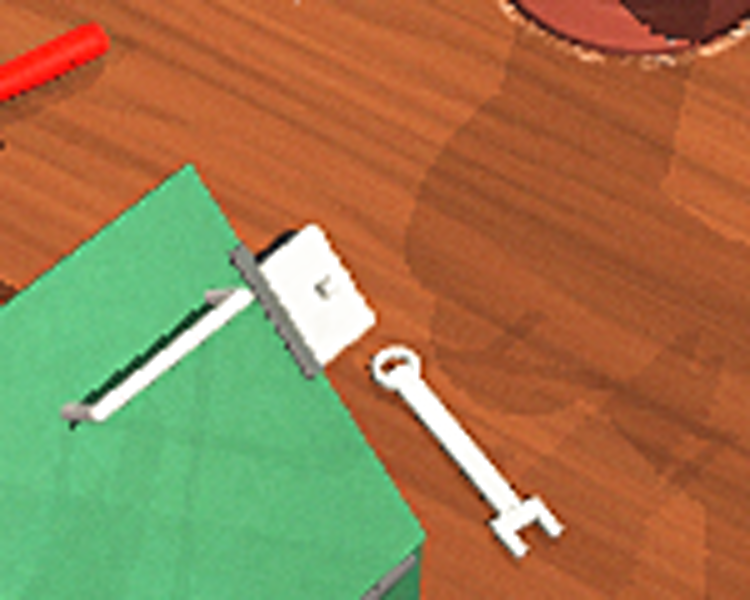

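The hole, at crop (326,288), now shows grey in it, so the pin seems to be under or in it.

```bash
python3 - <<'E'
from h import *
print(lid((230+326/5,130+288/5)),lid((230+96/5,130+415/5),.025,.048,.2),lid((230+250/5,130+292/5),-.085,.048,.2))
im=grab("scene","s7.png",(280,170,310,200),16)
j=grab("top");print(im[183:192,290:300].mean(2).round().astype(int))
a=cv2.imread("pics/s7.png");b=cv2.resize(j[190:240,270:330],None,fx=8,fy=8,interpolation=2)[:, :]
b=cv2.resize(b,(400,333));a=cv2.resize(a,(400,333));cv2.imwrite("pics/s7.png",np.hstack([a,b]))
E
```

```text
(np.float64(0.751), np.float64(0.1587)) (np.float64(0.718), np.float64(0.2008)) (np.float64(0.791), np.float64(0.2081))
[[252 252 252 252 252 253 255 255 195  84]
 [252 253 253 253 254 255 255 255 255 199]
 [252 253 254 255 255 201 255 254 255 255]
 [252 253 255 222 180 208 254 253 255 255]
 [252 254 255 101 171 255 255 244 253 255]
 [252 254 255 185 118 215 236 243 252 254]
 [252 253 255 255 184 197 255 254 251 252]
 [252 252 253 255 254 254 255 253 252 252]
 [252 251 252 253 252 252 252 252 252 252]]
```

View pics/s7.png

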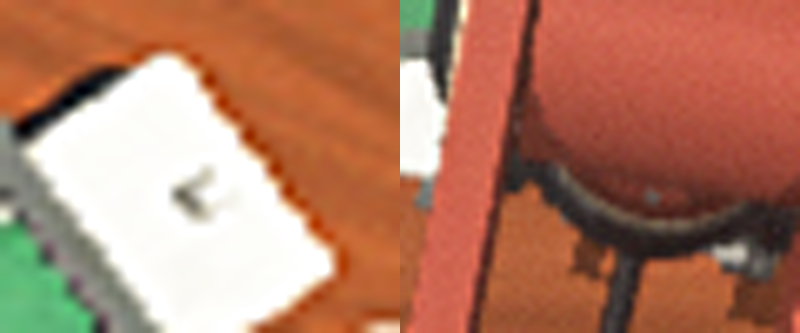

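```bash
python3 - <<'E'
from h import *
f=lambda p:lid(p,-.12,.008,.27)
print("corner closed",f((254.4,184.8)),"open",f((291.7,167.7)),"s5",f((150+333/3,80+280/3)),"now",f((268,163)))
print("hole closed",lid((284.55,199.3)))
print("handle far closed",lid((180+126*.425,170+113*.4242),.025,.048,.2),"near closed",lid((180+188*.425,170+66*.4242),-.085,.048,.2))
# subpixel corner/edges: now vs. model pixel predictions for home and for 11.5mm
def pt(th,x,d,o): return world((x,.135-d*np.cos(th)+o*np.sin(th),.12+d*np.sin(th)+o*np.cos(th)))
for th in(.75,.77,.84): print(th,[proj("scene",pt(th,*a)).round(1) for a in((-.12,.27,.008),(-.15,.162,.006),(.025,.2,.048),(-.085,.2,.048))])
im=grab("scene");hsv=cv2.cvtColor(im,cv2.COLOR_BGR2HSV);m=cv2.inRange(hsv,(60,80,30),(90,255,255));m[:150]=0;m[:,:190]=0;m[300:]=0;m[:,330:]=0
c=max(cv2.findContours(m,0,2)[0],key=cv2.contourArea);print(cv2.approxPolyDP(c,3,True)[:,0].tolist(),manip.state()["time"])
E
```

```text
corner closed (np.float64(-0.004), np.float64(0.2643)) open (np.float64(1.173), np.float64(0.2682)) s5 (np.float64(0.395), np.float64(0.249)) now (np.float64(0.736), np.float64(0.2663))
hole closed (np.float64(-0.016), np.float64(0.1581))
handle far closed (np.float64(0.008), np.float64(0.202)) near closed (np.float64(-0.059), np.float64(0.2026))
0.75 [array([267.9, 161.8]), array([294.6, 186.7]), array([249.7, 212.1]), array([278.6, 188.5])]
0.77 [array([268.8, 161.7]), array([295.2, 186.7]), array([250.5, 212.4]), array([279.4, 188.8])]
0.84 [array([272.1, 161.7]), array([297.3, 186.8]), array([253.5, 213.6]), array([282.5, 189.9])]
[[268, 163], [205, 210], [209, 220], [196, 231], [201, 248], [253, 299], [267, 295], [313, 249], [313, 243], [299, 252], [314, 236], [281, 190], [250, 215], [241, 213], [267, 195], [271, 187], [279, 187]] 14.3833
```

Call:
jog_arm --pt "0.033 -0.016 0 0" --pt "0.066 -0.032 0 0" --pt "0.099 -0.048 0 0" --pt "0.132 -0.064 0 0" --pt "0.163 -0.082 0 0" --fingers 0

```text
time: 14.8
tool_pos: [0.6511, 0.0416, 0.4104]
tool_rot: [0.0, 0.995, -0.104, -0.0]
contact_force: [-0.2, -0.6, 0.2]
gripper_width: 0.004
```

Call:
jog_arm --pt "0 0 0.03 0" --pt "0 0 0.06 0" --pt "0 0 0.09 0" --pt "0 0 0.1 0" --pt "0 0 0.1 0"

```text
time: 15.22
tool_pos: [0.6477, 0.0411, 0.3062]
tool_rot: [0.0, 0.995, -0.104, -0.004]
contact_force: [0.1, 0.0, -0.5]
gripper_width: 0.002
```

Call:
jog_arm --pt "0 0 0 0" --pt "0 0 0 0"

```text
time: 15.38
tool_pos: [0.6501, 0.0404, 0.3141]
tool_rot: [-0.0, 0.995, -0.104, 0.002]
contact_force: [0.7, 0.4, -0.3]
gripper_width: 0.004
```

```bash
python3 - <<'E'
from h import *
rep()
E
```

```text
t 15.38 tcp chest [-0.0292  0.0223  0.3141] F chest [ 0.6  0.6 -0.3] w 0.004 toolx -11.98
```

Call:
jog_arm --pt "0 0 0.003 0" --pt "0 0 0.006 0" --pt "0 0 0.009 0" --pt "0 0 0.011 0" --pt "0 0 0.012 0"

```text
time: 15.8
tool_pos: [0.6491, 0.04, 0.2988]
tool_rot: [-0.0, 0.995, -0.105, -0.0]
contact_force: [-0.4, 0.0, 0.0]
gripper_width: 0.002
```

Call:
jog_arm --pt "0 0 0.0005 0" --pt "0 0 0.001 0" --pt "0 0 0.0015 0" --pt "0 0 0.002 0" --pt "0 0 0.002 0"

```text
time: 16.22
tool_pos: [0.6492, 0.0401, 0.297]
tool_rot: [-0.0, 0.995, -0.105, -0.0]
contact_force: [-0.3, 1.1, 0.1]
gripper_width: -0.003
```

Call:
jog_arm --pt "0 0 0.0005 0" --pt "0 0 0.001 0" --pt "0 0 0.001 0" --pt "0 0 0.001 0"

```text
time: 16.55
tool_pos: [0.6493, 0.04, 0.2967]
tool_rot: [0.0, 0.995, -0.105, 0.0]
contact_force: [-1.6, -0.9, 2.6]
gripper_width: 0.001
```

Call:
jog_arm --pt "0 0 0.0005 0" --pt "0 0 0.001 0" --pt "0 0 0.001 0" --pt "0 0 0.001 0"

```text
time: 16.88
tool_pos: [0.6494, 0.04, 0.2966]
tool_rot: [0.0, 0.995, -0.105, 0.001]
contact_force: [-2.2, 0.0, 5.5]
gripper_width: -0.001
```

Call:
jog_arm --pt "0 0 -0.005 0" --pt "0 0 -0.03 0" --pt "0 0 -0.07 0" --pt "0 -0.03 -0.11 0" --pt "0 -0.07 -0.14 0"

```text
time: 17.3
tool_pos: [0.6614, 0.0948, 0.4281]
tool_rot: [0.0, 0.994, -0.106, 0.002]
contact_force: [0.6, 0.3, 0.7]
gripper_width: -0.0
```

Call:
jog_arm --pt "0.03 -0.03 0 0" --pt "0.06 -0.06 0 0" --pt "0.09 -0.09 0 0" --pt "0.09 -0.09 0 0" --pt "0.09 -0.09 0 0"

```text
time: 17.72
tool_pos: [0.7694, 0.1668, 0.4184]
tool_rot: [0.001, 0.995, -0.104, -0.004]
contact_force: [-0.8, -0.8, -0.5]
gripper_width: -0.0
```

```bash
python3 - <<'E'
from h import *
rep()
s=grab("scene");t=grab("top")
a=cv2.resize(s[160:220,265:337],(400,333),interpolation=2);b=cv2.resize(t[180:255,260:350],(400,333),interpolation=2)
cv2.imwrite("pics/f.png",np.hstack([a,b]))
E
```

```text
t 17.72 tcp chest [0.0613 0.1708 0.4184] F chest [-0.6 -1.  -0.5] w -0.0 toolx -11.91
```

View pics/f.png

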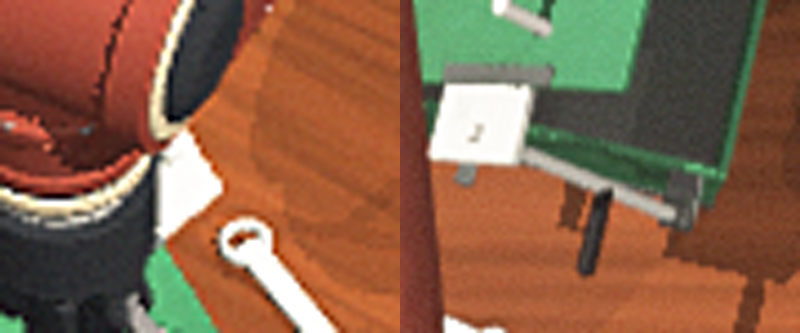

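The top view shows the rod running from its bracket at (685,200) up under the plate, with the pin standing in the hole at (476,132). The arm is clear, so I hand the job in.

Call:
jog_arm --pt "0 0 -0.03 0" --pt "0 0 -0.03 0" --pt "0 0 -0.03 0"

```text
time: 18.07
tool_pos: [0.7672, 0.1646, 0.4608]
tool_rot: [-0.001, 0.994, -0.105, 0.004]
contact_force: [0.0, -0.3, 0.8]
gripper_width: -0.002
```

```bash
python3 - <<'E'
from h import *
rep();print(manip.job_done())
E
```

```text
t 18.07 tcp chest [0.0595 0.1681 0.4608] F chest [ 0.1 -0.3  0.8] w -0.002 toolx -12.05
the job is handed in; nothing more can be done
None
```

I handed the job in at 18 s with the pin in the hole and the rod carrying the lid. No verdict is reported, so this rests on my own checks.

**What I did:**
- I lifted the lid by its handle to about 1.19 rad, where it stayed up.
- I swung the rod to about 0.79 rad by its peg, then nudged the handle so the lid sank by itself. The pin dropped into the hole without any searching, because I had measured the hole about 161 mm from the hinge.

**Last checks:**
- **Seating:** A gentle press on the handle, up to 5.5 N, met firm support. The handle height there puts the lid at about 0.756 rad, which means the pin is home to within roughly 1 mm.
- **Pictures:** The final top view shows the rod under the plate and the pin standing in the hole.
- **Clearance:** The arm was clear, with force readings near zero.
- **Bench items:** I saw no sign that the other things had moved, but I did not measure them.

**Where measurements disagreed:** Lid angles from single image features scattered from 0.72 to 0.79 rad. I relied on the touch measurement instead. The force between pin and plate cannot be read directly. I estimate it stayed below 12 N.

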